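Clear the brush off the caddy and pack the caddy

TASK

The green brush has been left lying across the grey caddy: first lift it off and lay it back in the two forks of the white clip rack, bristles up (head to either side). Then pack the blue jug and the cardboard carton upright on the caddy floor next to the orange jar, which stays standing in the caddy. Set everything down rather than dropping it, and leave the bottle, dish, scraper, tin and soap as they are.

Things in the scene. Friction and masses are not known exactly. Their poses are not given: they have to be found in the camera images.
- caddy: Grey open plastic caddy fixed to the floor, outside 210 (x) x 90 (y) x 70 mm high, walls and floor 5 mm thick, so inside 200 x 80 mm. Origin: centre of its underside; x along its length. The jar stands at its -x end.
- jar: Orange round jar with white cap, 58 mm diameter, 115 mm tall, standing loose in the caddy at the -x end. Origin: centre of its underside.
- brush: Green hard brush, 200 mm long along its x, flat underside, lying on the two long rims of the caddy, bristles up. Handle 22 mm wide and 16 mm thick from x=-100 to x=+45 mm; head 46 mm wide from x=+45 to x=+100 mm, with white bristles up to z=32 mm. Origin: middle of its length, on the underside; z points up through the bristles. Centre of mass near x=0.
- brush_grip (a point): Point in the middle of the brush handle's thickness (8 mm above the underside), at brush x=-25 mm: the place to grip it, and the point that belongs midway between the forks of the rack.
- rack: White plastic clip rack fixed to the floor: base plate 130 (x) x 70 (y) x 8 mm with two upright open-topped forks at x=-40 and x=+40 mm, each 12 mm thick along x. A fork's slot is 34 mm wide (y), its floor 45 mm above the work surface, its flared prongs reach to 80 mm. The brush lies along x in both slots. Origin: centre of the underside.
- rack_seat (a point): Midway between the two forks at the height of the slot floors (45 mm up). Axes as the rack. In place, brush_grip is 8 mm above it.
- jug: Blue plastic jug, round, 54 mm diameter at the foot, 64 mm at the rim, 120 mm tall, open on top, wall 3 mm. Loop handle at its +x side, reaching 63 mm from the axis, between 81 and 116 mm height (so it passes over the caddy's rim). Origin: centre of the underside.
- carton: Cardboard carton with a blue and yellow band, rigid, 50 (x) x 66 (y) x 120 mm high. Origin: centre of the underside. It fits the caddy beside the others with its x along the caddy's x.
- bottle: Green bottle with white cap, 62 mm diameter, 150 mm tall, a bystander. Origin: centre of its underside.
- dish: White ceramic dish, 120 mm across, 28 mm high, a bystander. Origin: centre of its underside.
- scraper: Grey scraper lying flat, about 175 mm long along x, 18 mm high, a bystander. Origin: near its middle, on the underside.
- tin: Low round tin with red label, 72 mm diameter, 60 mm high, a bystander. Origin: centre of its underside.
- soap: Yellow soap box, 60 x 90 x 30 mm, a bystander. Origin: centre of its underside.

How it is judged (in metres and radians):
On the way, in this order (a step that is already met when the one before it is completed fails the run):
1. the brush lies in both forks of the rack (x of brush_grip in the frame of rack_seat between -0.03 and 0.03 m and y of brush_grip in the frame of rack_seat between -0.012 and 0.012 m and z of brush_grip in the frame of rack_seat between 0 and 0.025 m and angle between the x axis of brush and the x axis of rack, either way round below 0.17 rad and angle between brush's own z axis and vertical below 0.17 rad), for 0.2 s.
2. the jug and the carton stand in the caddy (x of jug in the frame of caddy between -0.08 and 0.08 m and y of jug in the frame of caddy between -0.03 and 0.03 m and z of jug in the frame of caddy between 0 and 0.012 m and angle between each of jug, carton's own z axis and vertical below 0.12 rad and x of carton in the frame of caddy between -0.08 and 0.08 m and y of carton in the frame of caddy between -0.03 and 0.03 m and z of carton in the frame of caddy between 0 and 0.012 m), for 0.2 s.
At the end, for the whole second after the job is handed in: Brush at rest, bristles up, in both rack forks (brush_grip within 30 mm along, 12 mm across, 0-25 mm above rack_seat; x axes within 0.17 rad either way). Jug, carton, jar at rest on the caddy floor, tilt under 0.12 rad, origins within 80 mm (x), 30 mm (y) of its middle, 0-12 mm above its underside (all of step 1 and all of step 2 and x of jar in the frame of caddy between -0.08 and 0.08 m and y of jar in the frame of caddy between -0.03 and 0.03 m and z of jar in the frame of caddy between 0 and 0.012 m and angle between jar's own z axis and vertical below 0.12 rad and linear speed of each of brush, jug, carton, jar below 0.03 m/s); the robot touches nothing.
It fails at once if the jug or the carton is put into the caddy before the brush is in the rack (((x of jug in the frame of caddy between -0.08 and 0.08 m and y of jug in the frame of caddy between -0.03 and 0.03 m and z of jug in the frame of caddy below 0.05 m) or (x of carton in the frame of caddy between -0.08 and 0.08 m and y of carton in the frame of caddy between -0.03 and 0.03 m and z of carton in the frame of caddy below 0.05 m)) and horizontal distance between brush_grip and rack_seat above 0.06 m).
It fails at once if brush, jug or carton is dropped (moves faster than 0.7 m/s untouched by the fingers) ((linear speed of brush above 0.7 m/s and contact force between the fingers and brush below 0.05 N) or (linear speed of jug above 0.7 m/s and contact force between the fingers and jug below 0.05 N) or (linear speed of carton above 0.7 m/s and contact force between the fingers and carton below 0.05 N)).
It fails at once if the jar in the caddy is tipped over by more than 0.5 rad or lifted out (angle between jar's own z axis and vertical above 0.5 rad or height (world z) of jar above 0.07 m).
It fails at once if bottle, dish, scraper, tin or soap is moved by more than 30 mm or tipped (distance of any of bottle, dish, scraper, tin, soap from where it was at the start of the episode above 0.03 m or angle between bottle's own z axis and vertical above 0.5 rad).
It also fails if it takes over 72 s, if anything falls off the work surface, if the arm or the gripper's body presses on something with over 40 N, if the wrist force passes 120 N, or if a joint passes its speed limit or range.

ROBOT

A 6-joint arm with a two-finger parallel gripper is mounted at the origin on the work surface. World frame = base frame: x ahead of the robot, y to its left, z up, the work surface at z = 0. Lengths are in m, angles in degrees, forces in N, time in s.
With the tool pointing down it reaches from about 0.35 to 0.875 m from the base axis. Payload 4.2 kg.
Tool frame: the origin (TCP) lies at the very end of the fingers, on their centre line; the grasp point (between the pads) lies 19 mm behind it; z points along the fingers, y is the line along which they close (so a half turn about z gives the same grasp; the last joint's range is limited). The gripper opens to 87 mm and grips with 3 to 60 N. Pads are 19 mm wide; open, the fingers measure 117 mm over their backs; the gripper's body (75 mm by 190 mm) begins 51 mm behind the grasp point.
Start: joints at [-50.615, 22.042, 0.453, 0, -68.411, -14.817], TCP at [0.26, -0.568, 0.223] pointing down, gripper open.
Joint ranges: [-179.83, 179.83], [-69.29, 118.12], [-61.27, 80.66], [-181.25, 117.63], [-171.15, -9.14], [-177.46, 177.46]. Speed limits (degrees/s): [159.86, 159.86, 180, 180, 180, 180].

INTERFACE

Orientations are given as a 3x3 rotation matrix whose columns are the frame's x, y, z axes.
In Python, from station import r gives the robot as it stands.
- The arm moves only by the tool jog_arm, never from a script. Its argument "plan" is text: rows parted by semicolons, each of 7 numbers parted by spaces: the shift along the tool's x, y, z normalised to -1 to 1, where 1 is 0.025 m, then the turn, a rotation vector about the tool's x, y, z normalised to -1 to 1, where 1 is 8 degrees, then the closure, from -1 (fully open) to 1 (shut). A call has exactly 10 rows; each row shifts and turns the commanded pose from where the row before left it, along the tool's axes as they then stand; what a row does not reach is not made up. A row lasts 1/10 s, in which the tool goes at most 50 mm and 8.59 degrees, less where a joint would pass 70% of its speed; a pose out of reach is approached as far as the arm can. A call with a number of a shift or a turn outside -1 to 1 is refused whole. A call with a gripper value outside its range is refused whole. The fingers move at their own pace and stop on an object; the grip force is fixed at half the most. Time passes only in rows, so rows that do not move let the fingers close, or fill a call up. It gives the time, the measured TCP pose, the force, the opening and the grip force at its end, in the units of the state.
- r.sense(): the state, without advancing time (a new reading comes with each control period).
- r.capture(name): name is "side" or "top"; returns (picture, depth): 400x640x3 uint8, red, green, blue; 400x640 float32, m along the optical axis (not along the pixel's ray), 0 where there is no reading.
- r.get_calibration(name): a dict with "mtx" (3x3 intrinsics, pixels), "extrinsics" (4x4, takes a point from camera to world coordinates). Camera axes: x right, y up, looking along -z (the intrinsics and any distortion apply to the point x, -y, -z); pixel columns grow to the right and rows downward; lengths in m; the calibration is good to about 2 mm. A picture is of the moment at which its call begins. get_calibration takes no time and is no camera call.
- r.finish_job(): hands the job in; it is judged then, once.
The state is a dict: "time_s": time; "joints": joint angles; "joint_velocities": joint speeds; "effort": joint torques, N m; "tcp_pos": TCP position; "ee_rot": TCP orientation; "wrist_force": force on the tool from outside, world axes, zero at the start; "moment": the same for the moment, N m; "gripper_width": opening from 0.0 (shut) to 1.0 (fully open); "gripper_force": force on a finger pad.
Only numpy, scipy, OpenCV 4.12 (cv2) and the standard library are available. Lean on these libraries where they do the work, as an engineer would, in place of code of your own. Each camera call takes 0.05 s, during which the arm holds its last target. There are 200 camera calls.

## Working session

There is one attempt and no reset: what is moved stays moved. The work goes in short steps, Python scripts to look and compute and a tool call to move; the robot and the scene stay as the last step left them, time stands still between calls to the robot, and variables do not carry over. Pictures are saved under pics/ and viewed, at most 14 in all, crops included, and the job is handed in when it is done.

Besides the shell and the picture viewer there is one more tool, called after "Request:" in YAML: its name, and indented under it one key for each argument. jog_arm: Moves the arm, as the interface text tells. Scaled input: -1 to 1 covers 0.025 m each way for a shift and 8 degrees each way for a turn. Its arguments: {"type":"object","properties":{"plan":{"type":"string"}},"required":["plan"]}

```bash
mkdir -p pics; cat > h.py <<'E'
import numpy as np, cv2
from station import r
def cloud(name):
    p,d=r.capture(name); c=r.get_calibration(name); K=np.array(c["mtx"]);E=np.array(c["extrinsics"])
    v,u=np.mgrid[0:400,0:640]
    P=np.stack([(u-K[0,2])/K[0,0]*d,-(v-K[1,2])/K[1,1]*d,-d],-1)
    W=P@E[:3,:3].T+E[:3,3]; W[d==0]=np.nan
    return p,W
E
python3 - <<'E'
from h import *
for n in("top","side"):
    p,W=cloud(n); np.save(n+".npy",W); cv2.imwrite(f"pics/{n}0.png",p[:,:,::-1]); cv2.imwrite(f"{n}.png",p[:,:,::-1])
    print(n,r.get_calibration(n))
print(r.sense())
E
```

```text
top {'mtx': array([[458.74595046,   0.        , 316.07708433],
       [  0.        , 458.74595046, 205.64049868],
       [  0.        ,   0.        ,   1.        ]]), 'extrinsics': array([[-0.01055783,  0.98958539, -0.14355935,  0.39622739],
       [-0.99977043, -0.01312355, -0.01693698, -0.06985156],
       [-0.01864459,  0.14334758,  0.98949677,  1.13932712],
       [ 0.        ,  0.        ,  0.        ,  1.        ]])}
side {'mtx': array([[442.241381  ,   0.        , 320.25064794],
       [  0.        , 442.241381  , 208.02394932],
       [  0.        ,   0.        ,   1.        ]]), 'extrinsics': array([[-0.94422315,  0.22466528, -0.24076579,  0.25627461],
       [-0.32918466, -0.66381826,  0.67155251,  0.79452752],
       [-0.00895019,  0.71335183,  0.70074893,  1.0062271 ],
       [ 0.        ,  0.        ,  0.        ,  1.        ]])}
{'time_s': 0.1, 'joints': array([-5.06175790e+01,  2.20839293e+01,  3.88789441e-01, -2.31501094e-02,
       -6.84123524e+01, -1.48169535e+01]), 'joint_velocities': array([ 0.05386925, -0.03240838,  0.23364914,  0.1142611 ,  0.01914286,
       -0.04735125]), 'effort': array([-7.03397200e-04, -3.91688490e+01,  1.87935179e+01,  4.23192322e+00,
        1.34807764e-02, -8.59063971e-05]), 'tcp_pos': array([ 0.25962178, -0.5679395 ,  0.22160825]), 'ee_rot': array([[-9.09548724e-01, -4.15596328e-01, -8.99957957e-04],
       [-4.15597286e-01,  9.09547165e-01,  1.68844487e-03],
       [ 1.16842718e-04,  1.90974297e-03, -9.99998170e-01]]), 'wrist_force': array([ 0.48639134,  0.05561377, -0.30980988]), 'moment': array([0.0273764 , 0.07214347, 0.02530585]), 'gripper_force': 0.0, 'gripper_width': 0.9994239098230285}
```

View pics/top0.png

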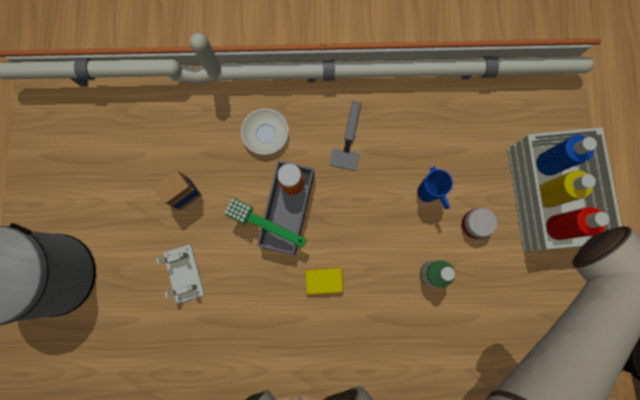

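View pics/side0.png

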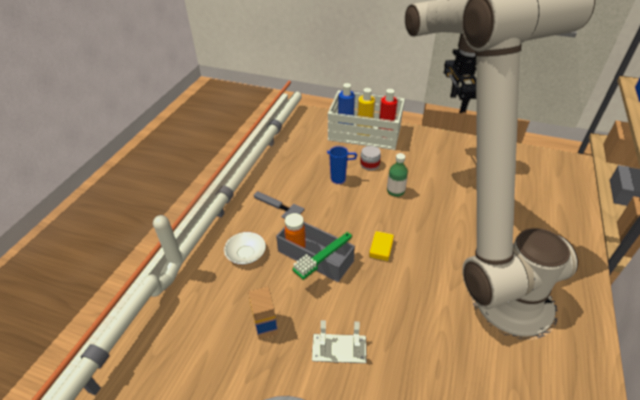

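The top view (up = +x, left = +y) shows the caddy at about (287,208), its jar at the far end (290,178), the brush from head (237,210) to handle tip (302,242), the rack at (181,273), the carton at (180,190) and the jug at (435,187) with its handle towards (445,205). The side view agrees. Next I'll measure from the depth.

```bash
python3 - <<'E'
from h import *
W=np.load("top.npy");p=cv2.imread("top.png");S=np.load("side.npy")
hsv=cv2.cvtColor(p,cv2.COLOR_BGR2HSV)
def box(n,u0,u1,v0,v1,z0,z1,hr=None,sat=0,W=W,hsv=hsv):
    q=W[v0:v1,u0:u1].reshape(-1,3);h=hsv[v0:v1,u0:u1].reshape(-1,3)
    m=(q[:,2]>z0)&(q[:,2]<z1)&(h[:,1]>=sat)
    if hr:m&=(h[:,0]>=hr[0])&(h[:,0]<=hr[1])
    q=q[m]; rc=cv2.minAreaRect((q[:,:2]*1000).astype(np.float32))
    print(n,len(q),"rect mm",np.round(rc[0],1),np.round(rc[1],1),round(rc[2],1),"mean",q.mean(0).round(4),"zmed",np.median(q[:,2]).round(4),"zmax",q[:,2].max().round(3))
    return q
box("caddyrim",255,320,155,260,0.055,0.078,None)
box("jarcap",275,305,160,195,0.1,0.13)
box("brushgreen",222,310,195,250,0.07,0.11,(45,85),100)
box("brushhead",222,255,195,228,0.06,0.12)
box("rackbase",155,210,240,305,0.003,0.02)
box("racktop",155,210,240,305,0.06,0.095)
box("carton",155,205,165,212,0.105,0.135)
box("jugtop",412,460,160,212,0.108,0.13)
box("jug all",412,460,160,212,0.07,0.13)
box("soap",300,348,262,300,.02,.04);box("tin",460,500,205,242,.05,.07);box("bottle",420,460,255,290,.1,.17);box("dish",238,292,105,158,.015,.04);box("scraper",325,365,98,175,.006,.03)
box("table",340,400,180,260,-.02,.02)
a=cv2.resize(p[155:310,150:325],None,fx=4,fy=4,interpolation=cv2.INTER_CUBIC)[:600]
cv2.imwrite("pics/c1.png",a)
b=cv2.resize(p[160:215,405:465],None,fx=5,fy=5,interpolation=cv2.INTER_CUBIC)
s=cv2.imread("side.png");c=cv2.resize(s[205:370,215:380],None,fx=3,fy=3,interpolation=cv2.INTER_CUBIC)
o=np.zeros((500,800,3),np.uint8);o[:275,:300]=b;o[:495,305:800]=c;cv2.imwrite("pics/c2.png",o)
E
```

```text
caddyrim 637 rect mm [551.6  20.3] [ 90.5 210.1] 76.3 mean [0.5596 0.0191 0.0676] zmed 0.0688 zmax 0.078
jarcap 411 rect mm [616.3   8.4] [50.5 49.9] 88.3 mean [0.6158 0.0076 0.1191] zmed 0.1195 zmax 0.124
brushgreen 613 rect mm [505.6  61.5] [189.8  43.6] 63.3 mean [0.4979 0.0461 0.0854] zmed 0.0855 zmax 0.092
brushhead 520 rect mm [536.2 120.7] [72.5 44.9] 62.8 mean [0.537  0.1236 0.0911] zmed 0.0876 zmax 0.107
rackbase 1312 rect mm [401.  283.2] [133.5 156.3] 89.5 mean [0.3965 0.2753 0.0073] zmed 0.0071 zmax 0.02
racktop 147 rect mm [397.  277.8] [91.9 62.5] 16.5 mean [0.3965 0.2819 0.0735] zmed 0.0751 zmax 0.082
carton 683 rect mm [594.4 278.5] [52.1 66. ] 36.5 mean [0.5928 0.2764 0.1186] zmed 0.119 zmax 0.126
jugtop 271 rect mm [ 586.3 -328. ] [63.5 87.5] 80.3 mean [ 0.5889 -0.3329  0.1168] zmed 0.1178 zmax 0.125
jug all 549 rect mm [ 587.6 -337.1] [90.7 63.2] 49.3 mean [ 0.5895 -0.3336  0.1032] zmed 0.1071 zmax 0.125
soap 935 rect mm [376.5 -68.1] [59.9 89.7] 2.8 mean [ 0.3764 -0.0681  0.0294] zmed 0.0295 zmax 0.035
tin 667 rect mm [ 509.4 -441.5] [65.9 67.1] 84.8 mean [ 0.5093 -0.441   0.0594] zmed 0.0599 zmax 0.066
bottle 437 rect mm [ 391.5 -331.1] [51.9 51.3] 42.0 mean [ 0.3912 -0.3262  0.1239] zmed 0.1151 zmax 0.154
dish 778 rect mm [749.5  75.9] [116.7 117. ] 89.8 mean [0.7547 0.0792 0.0221] zmed 0.022 zmax 0.033
scraper 524 rect mm [ 738.6 -124.7] [180.4  87.9] 0.4 mean [ 0.7536 -0.1407  0.0148] zmed 0.016 zmax 0.025
table 4783 rect mm [ 526.3 -183.8] [148.9 200.4] 88.7 mean [ 5.254e-01 -1.832e-01 -1.000e-04] zmed -0.0001 zmax 0.008
```

View pics/c1.png

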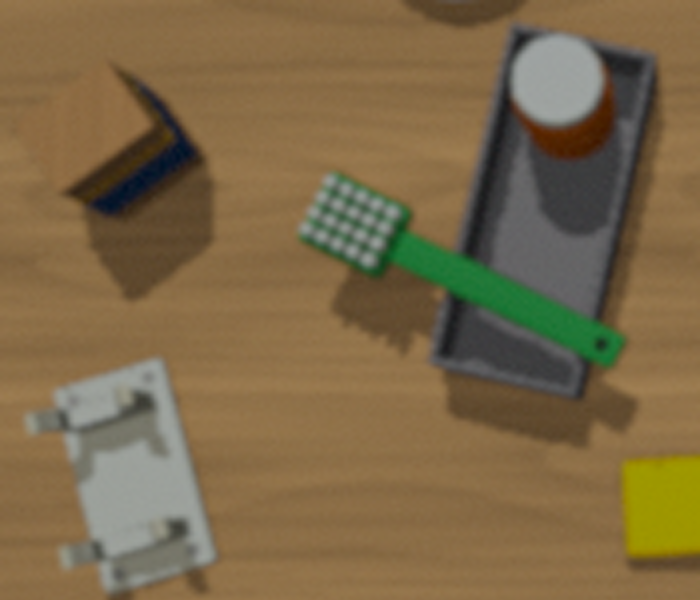

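View pics/c2.png

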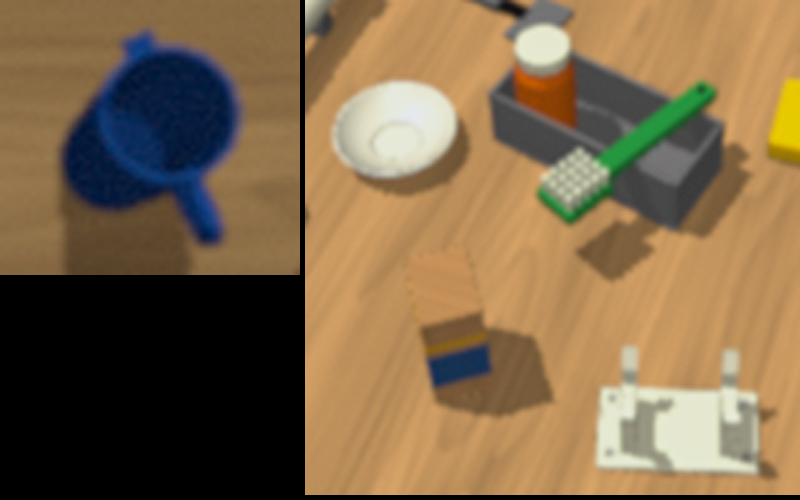

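Caddy: centre about (551.6, 20.3) mm, +x axis at 166.3°. Carton: 66 mm side along 126.5°. The jug handle points to about 199°. Next I'll refine the rack, brush handle and jug, and write a small move calculator.

```bash
cat >> h.py <<'E'
def go(x,y,z,yang):
    """rows: turn about tool z (units of 8 deg), then shift in the turned tool frame (units of 25mm)"""
    s=r.sense(); R=np.array(s["ee_rot"]); p=np.array(s["tcp_pos"])
    cur=np.degrees(np.arctan2(R[1,1],R[0,1])); d=(yang-cur+90)%180-90
    a=np.radians(cur+d); Y=np.array([np.cos(a),np.sin(a),0]);Z=np.array([0,0,-1.]);X=np.cross(Y,Z)
    D=np.array([x,y,z])-p
    print("t",round(s["time_s"],2),"tcp",p.round(4),"yang",cur.round(1),"tilt",R[:2,2].round(4),"| turn z units",round(-d/8,2),"| shift units",(np.array([X@D,Y@D,Z@D])/.025).round(2),"w",round(s["gripper_width"],3))
E
python3 - <<'E'
from h import *
W=np.load("top.npy");p=cv2.imread("top.png");hsv=cv2.cvtColor(p,cv2.COLOR_BGR2HSV)
def rect(m,n):
    m=cv2.morphologyEx(m.astype(np.uint8),cv2.MORPH_OPEN,np.ones((2,2)))>0
    q=W[m];rc=cv2.minAreaRect((q[:,:2]*1000).astype(np.float32));print(n,m.sum(),np.round(rc[0],1),np.round(rc[1],1),round(rc[2],1),q[:,2].mean().round(4));return q
v,u=np.mgrid[0:400,0:640]
I=lambda a,b,c,d:(u>=a)&(u<b)&(v>=c)&(v<d)
Z=W[:,:,2]
rect(I(155,210,240,305)&(Z>-.003)&(Z<.014)&(hsv[:,:,1]<70),"rackbase")
q=rect(I(155,210,240,305)&(Z>.06)&(Z<.095),"prongs")
q=q[q[:,2]>.07]
_,l,c=cv2.kmeans((q[:,:2]*1000).astype(np.float32),4,None,(3,50,.1),5,0);print(c.round(1))
q=rect(I(222,310,195,250)&(Z>.078)&(Z<.094)&(hsv[:,:,0]>45)&(hsv[:,:,0]<85)&(hsv[:,:,1]>100),"brush")
d=np.array([np.cos(np.radians(63.3)),np.sin(np.radians(63.3))])
h=q[(q[:,1]<.085)]
vx=cv2.fitLine((h[:,:2]*1000).astype(np.float32),2,0,.1,.1).ravel();print("handle line",vx,"ang",np.degrees(np.arctan2(vx[1],vx[0])))
print("handle along-range",(q[:,:2]@d*1000).min(),(q[:,:2]@d*1000).max())
q=W[I(412,460,160,212)&(Z>.112)&(Z<.126)];
(c,rr)=cv2.minEnclosingCircle((q[:,:2]*1000).astype(np.float32));print("jugencl",c,rr)
# rim circle via least squares picking iterations
P=q[:,:2]*1000;best=None
for cx in np.arange(560,620,1):
  for cy in np.arange(-360,-300,1):
    n=(np.abs(np.hypot(P[:,0]-cx,P[:,1]-cy)-30.5)<2).sum()
    if best is None or n>best[0]:best=(n,cx,cy)
print("rim",best,len(P)); far=P[np.hypot(P[:,0]-best[1],P[:,1]-best[2])>38]
f=far-np.array(best[1:]);print(np.c_[np.hypot(*f.T),np.degrees(np.arctan2(f[:,1],f[:,0]))].round(0)[::3].tolist())
go(.4944,.0392,.20,153.3)
E
```

```text
rackbase 1251 [394.5 276.7] [132.   73.1] 16.7 nan
prongs 144 [392.8 288.6] [90.3 85.2] 16.8 0.0614
[[350.8 287.3]
 [441.5 263. ]
 [427.3 310.9]
 [365.4 240.3]]
brush 596 [502.6  48.3] [167.   35.8] 68.4 nan
handle line [4.5149416e-01 8.9227408e-01 4.8893204e+02 2.8799078e+01] ang 63.160408
handle along-range nan nan
jugencl (586.304931640625, -335.11517333984375) 48.68123245239258
rim (np.int64(154), np.int64(593), np.int64(-329)) 230
[[41.0, 14.0], [39.0, 24.0], [39.0, -151.0], [41.0, -155.0], [42.0, -159.0], [45.0, -158.0], [46.0, -160.0], [48.0, -163.0], [50.0, -156.0], [52.0, -157.0], [54.0, -159.0], [55.0, -161.0]]
t 0.1 tcp [ 0.2596 -0.5679  0.2216] yang 114.6 tilt [-0.0009  0.0017] | turn z units -4.84 | shift units [-25.92   2.52   0.86] w 0.999
```

Request:
jog_arm:
  plan: "0 0 0 0 0 -0.97 -1;0 0 0 0 0 -0.97 -1;0 0 0 0 0 -0.97 -1;0 0 0 0 0 -0.97 -1;0 0 0 0 0 -0.97 -1;-1 0.1 0 0 0 0 -1;-1 0.1 0 0 0 0 -1;-1 0.1 0 0 0 0 -1;-1 0.1 0 0 0 0 -1;-1 0.1 0 0 0 0 -1"

```text
time_s: 1.1
tcp_pos: [0.3047, -0.4498, 0.222]
ee_rot: [[-0.448, -0.894, -0.001], [-0.894, 0.448, 0.001], [-0.0, 0.001, -1.0]]
wrist_force: [0.4, -0.3, 0.9]
gripper_width: 1.004
gripper_force: 0.0
```

Request:
jog_arm:
  plan: "-1 0.1 0 0 0 0 0.1;-1 0.1 0 0 0 0 0.1;-1 0.1 0 0 0 0 0.1;-1 0.1 0 0 0 0 0.1;-1 0.1 0 0 0 0 0.1;-1 0.1 0 0 0 0 0.1;-1 0.1 0 0 0 0 0.1;-1 0.1 0 0 0 0 0.1;-1 0.1 0 0 0 0 0.1;-1 0.1 0 0 0 0 0.1"

```text
time_s: 2.1
tcp_pos: [0.3944, -0.2152, 0.2223]
ee_rot: [[-0.448, -0.894, -0.001], [-0.894, 0.448, 0.0], [-0.0, 0.001, -1.0]]
wrist_force: [0.2, -0.3, -0.1]
gripper_width: 0.452
gripper_force: 0.0
```

Request:
jog_arm:
  plan: "-1 0.1 0 0 0 0 0.1;-1 0.1 0 0 0 0 0.1;-1 0.1 0 0 0 0 0.1;-1 0.1 0 0 0 0 0.1;-1 0.1 0 0 0 0 0.1;-1 0.1 0 0 0 0 0.1;-1 0.1 0 0 0 0 0.1;-1 0.1 0 0 0 0 0.1;-1 0.1 0 0 0 0 0.1;-1 0.1 0 0 0 0 0.1"

```text
time_s: 3.1
tcp_pos: [0.4841, 0.0193, 0.2222]
ee_rot: [[-0.448, -0.894, -0.001], [-0.894, 0.448, -0.0], [0.0, 0.001, -1.0]]
wrist_force: [0.8, -0.3, -0.3]
gripper_width: 0.451
gripper_force: 0.0
```

```bash
python3 -c "
from h import *
go(.4943,.0392,.063,153.2)"
```

```text
t 3.1 tcp [0.4841 0.0193 0.2222] yang 153.4 tilt [-0.0007 -0.0001] | turn z units 0.02 | shift units [-0.9  -0.01  6.37] w 0.451
```

Request:
jog_arm:
  plan: "-0.9 0 0 0 0 0 0.1;0 0 1 0 0 0 0.1;0 0 1 0 0 0 0.1;0 0 1 0 0 0 0.1;0 0 1 0 0 0 0.1;0 0 0.8 0 0 0 0.1;0 0 0.6 0 0 0 0.1;0 0 0.5 0 0 0 0.1;0 0 0.45 0 0 0 0.1;0 0 0 0 0 0 0.1"

```text
time_s: 4.1
tcp_pos: [0.493, 0.038, 0.0622]
ee_rot: [[-0.449, -0.894, -0.004], [-0.894, 0.449, -0.001], [0.003, 0.003, -1.0]]
wrist_force: [-0.9, 0.1, 0.0]
gripper_width: 0.449
gripper_force: 0.0
```

Request:
jog_arm:
  plan: "0 0 0 0 0 0 1;0 0 0 0 0 0 1;0 0 0 0 0 0 1;0 0 0 0 0 0 1;0 0 0 0 0 0 1;0 0 0 0 0 0 1;0 0 0 0 0 0 1;0 0 0 0 0 0 1;0 0 0 0 0 0 1;0 0 0 0 0 0 1"

```text
time_s: 5.1
tcp_pos: [0.4948, 0.0386, 0.0645]
ee_rot: [[-0.448, -0.894, 0.001], [-0.894, 0.448, 0.0], [-0.001, -0.001, -1.0]]
wrist_force: [-1.2, 0.1, 5.4]
gripper_width: 0.245
gripper_force: 30.0
```

Request:
jog_arm:
  plan: "0 0 -0.3 0 0 0 1;0 0 -0.5 0 0 0 1;0 0 -0.8 0 0 0 1;0 0 -0.8 0 0 0 1;0 0 -0.8 0 0 0 1;0 0 -0.8 0 0 0 1;0 0 -0.5 0 0 0 1;0 0 -0.3 0 0 0 1;0 0 0 0 0 0 1;0 0 0 0 0 0 1"

```text
time_s: 6.1
tcp_pos: [0.4936, 0.0383, 0.183]
ee_rot: [[-0.449, -0.894, -0.002], [-0.894, 0.449, -0.0], [0.001, 0.001, -1.0]]
wrist_force: [-0.9, -0.0, -0.7]
gripper_width: 0.249
gripper_force: 30.0
```

```bash
python3 - <<'E'
from h import *
go(.3962,.2754,.15,106.8)
p,W=cloud("side");cv2.imwrite("pics/s2.png",cv2.resize(p[180:380,200:420,::-1],None,fx=3,fy=3))
E
```

```text
t 6.1 tcp [0.4936 0.0383 0.183 ] yang 153.4 tilt [-0.0017 -0.0002] | turn z units 5.82 | shift units [ 0.99 10.2   1.32] w 0.249
```

View pics/s2.png

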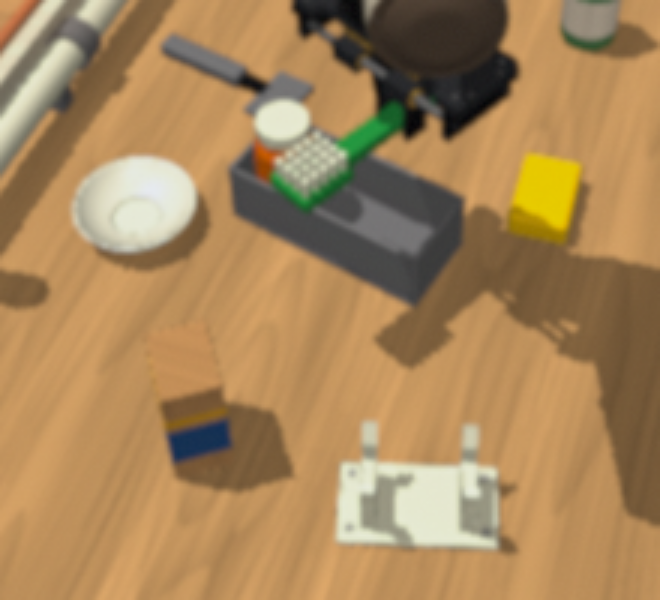

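The brush is held level (crop (340,150)), clear of the caddy and the jar. The rack is unchanged.

Request:
jog_arm:
  plan: "0 0 0 0 0 0.5 1;0 0 0 0 0 0.9 1;0 0 0 0 0 0.9 1;0 0 0 0 0 0.9 1;0 0 0 0 0 0.9 1;0 0 0 0 0 0.9 1;0 0 0 0 0 0.6 1;0 0 0 0 0 0.22 1;0 0.3 0 0 0 0 1;0 0.6 0 0 0 0 1"

```text
time_s: 7.15
tcp_pos: [0.4873, 0.0599, 0.1829]
ee_rot: [[-0.957, -0.288, -0.002], [-0.288, 0.957, -0.001], [0.002, -0.0, -1.0]]
wrist_force: [1.2, 0.5, -1.1]
gripper_width: 0.252
gripper_force: 30.0
```

Request:
jog_arm:
  plan: "0.1 1 0 0 0 0 1;0.1 1 0 0 0 0 1;0.1 1 0 0 0 0 1;0.1 1 0 0 0 0 1;0.1 1 0 0 0 0 1;0.1 1 0 0 0 0 1;0.1 1 0 0 0 0 1;0.1 1 0 0 0 0 1;0.1 0.8 0 0 0 0 1;0.1 0.4 0 0 0 0 1"

```text
time_s: 8.15
tcp_pos: [0.3963, 0.2743, 0.1832]
ee_rot: [[-0.957, -0.291, -0.001], [-0.291, 0.957, -0.001], [0.001, -0.0, -1.0]]
wrist_force: [0.8, -0.3, -0.8]
gripper_width: 0.252
gripper_force: 30.0
```

```bash
python3 - <<'E'
from h import *
go(.3962,.2754,.037,106.8)
p,W=cloud("top");cv2.imwrite("pics/t3.png",cv2.resize(p[170:310,130:270,::-1],None,fx=4,fy=4,interpolation=2))
hsv=cv2.cvtColor(p,cv2.COLOR_RGB2HSV);Z=W[:,:,2];print(np.isnan(W).sum())
m=(hsv[:,:,0]>45)&(hsv[:,:,0]<85)&(hsv[:,:,1]>100)&(Z>.12)&(Z<.25)&(np.mgrid[0:400,0:640][1]<300)
q=W[m];q=q[~np.isnan(q).any(1)]
print(cv2.minAreaRect((q[:,:2]*1000).astype(np.float32)),np.median(q[:,2]))
E
```

```text
t 8.15 tcp [0.3963 0.2743 0.1832] yang 106.9 tilt [-0.0007 -0.0006] | turn z units 0.02 | shift units [-0.01  0.04  5.85] w 0.252
3126
((470.5102233886719, 356.33905029296875), (328.5132751464844, 154.2934112548828), 61.128536224365234) 0.2037781986873879
```

View pics/t3.png

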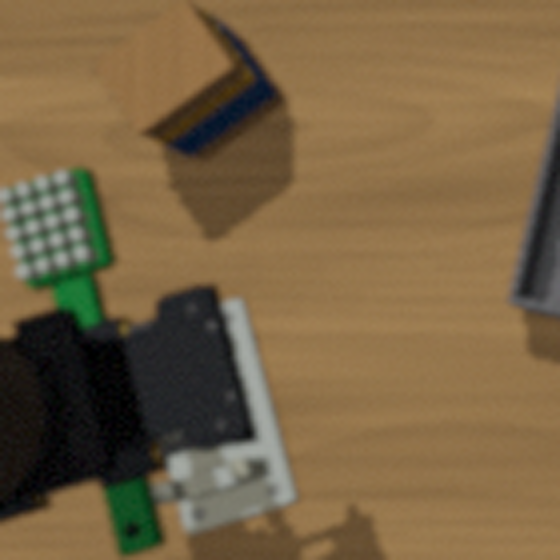

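The brush is parallel to the rack's long axis, with its head towards the upper left at crop (50,225). The apparent offset is height parallax. Lowering it now.

Request:
jog_arm:
  plan: "0 0 0.5 0 0 0 1;0 0 0.9 0 0 0 1;0 0 0.9 0 0 0 1;0 0 0.8 0 0 0 1;0 0 0.7 0 0 0 1;0 0 0.6 0 0 0 1;0 0 0.5 0 0 0 1;0 0 0.4 0 0 0 1;0 0 0.3 0 0 0 1;0 0 0 0 0 0 1"

```text
time_s: 9.2
tcp_pos: [0.3973, 0.2728, 0.043]
ee_rot: [[-0.957, -0.289, -0.0], [-0.289, 0.957, -0.0], [0.001, -0.0, -1.0]]
wrist_force: [-0.4, 2.1, -3.2]
gripper_width: 0.252
gripper_force: 29.6
```

Request:
jog_arm:
  plan: "0 0 0.05 0 0 0 1;0 0 0.05 0 0 0 1;0 0 0 0 0 0 1;0 0 0 0 0 0 1;0 0 0 0 0 0 1;0 0 0 0 0 0 1;0 0 0 0 0 0 1;0 0 0 0 0 0 1;0 0 0 0 0 0 1;0 0 0 0 0 0 1"

```text
time_s: 10.2
tcp_pos: [0.3973, 0.273, 0.0413]
ee_rot: [[-0.957, -0.289, 0.0], [-0.289, 0.957, 0.0], [-0.0, 0.0, -1.0]]
wrist_force: [-0.2, 0.4, -0.7]
gripper_width: 0.249
gripper_force: 29.6
```

Request:
jog_arm:
  plan: "0 0 0.05 0 0 0 1;0 0 0.05 0 0 0 1;0 0 0 0 0 0 1;0 0 0 0 0 0 0.3;0 0 0 0 0 0 0.2;0 0 0 0 0 0 0;0 0 0 0 0 0 0;0 0 0 0 0 0 0;0 0 0 0 0 0 0;0 0 0 0 0 0 0"

```text
time_s: 11.2
tcp_pos: [0.3973, 0.2729, 0.0388]
ee_rot: [[-0.957, -0.289, -0.0], [-0.289, 0.957, -0.0], [0.0, -0.0, -1.0]]
wrist_force: [0.5, -0.5, -0.6]
gripper_width: 0.495
gripper_force: 0.0
```

Request:
jog_arm:
  plan: "0 0 -0.3 0 0 0 0;0 0 -0.6 0 0 0 0;0 0 -1 0 0 0 0;0 0 -1 0 0 0 -0.5;0 0 -1 0 0 0 -1;0 0 -1 0 0 0 -1;0 0 -1 0 0 0 -1;0 0 -0.8 0 0 0 -1;0 0 0 0 0 0 -1;0 0 0 0 0 0 -1"

```text
time_s: 12.2
tcp_pos: [0.397, 0.2728, 0.2066]
ee_rot: [[-0.957, -0.289, 0.0], [-0.289, 0.957, 0.001], [-0.0, 0.001, -1.0]]
wrist_force: [-0.1, -0.1, -0.8]
gripper_width: 0.98
gripper_force: 0.0
```

```bash
python3 - <<'E'
from h import *
go(.5944,.2785,.21,126.5)
p,W=cloud("side");cv2.imwrite("pics/s4.png",cv2.resize(p[220:390,200:420,::-1],None,fx=3,fy=3))
E
```

```text
t 12.2 tcp [0.397  0.2728 0.2066] yang 106.8 tilt [0.0001 0.0009] | turn z units -2.46 | shift units [-6.48 -4.51 -0.14] w 0.98
```

View pics/s4.png

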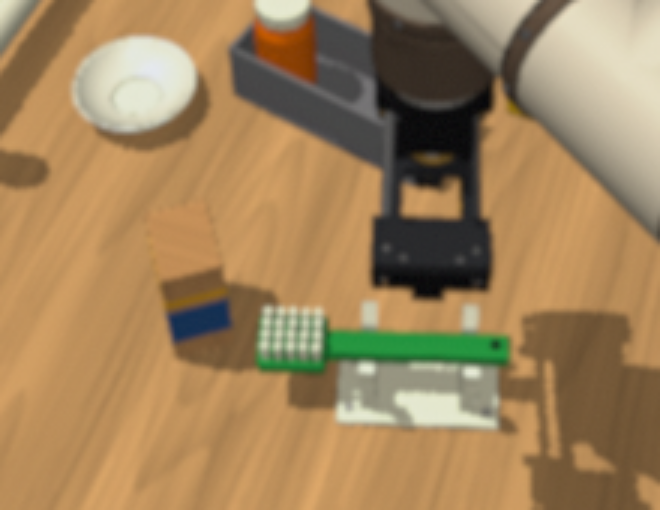

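The brush lies in both forks, bristles up (crop (290,340) to (505,348)). Next the carton.

Request:
jog_arm:
  plan: "0 0 0 0 0 -0.82 -1;0 0 0 0 0 -0.82 -1;0 0 0 0 0 -0.82 -1;-0.9 -0.6 0 0 0 0 -1;-1 -0.7 0 0 0 0 -1;-1 -0.7 0 0 0 0 -1;-1 -0.7 0 0 0 0 -1;-1 -0.7 0 0 0 0 -1;-1 -0.7 0 0 0 0 -1;-0.58 -0.4 0 0 0 0 -1"

```text
time_s: 13.25
tcp_pos: [0.5958, 0.2782, 0.2037]
ee_rot: [[-0.805, -0.594, -0.003], [-0.594, 0.805, -0.002], [0.004, -0.0, -1.0]]
wrist_force: [-0.1, 0.1, -0.3]
gripper_width: 0.997
gripper_force: 0.0
```

```bash
python3 -c "
from h import *
go(.5944,.2785,.079,126.5)"
```

```text
t 13.25 tcp [0.5958 0.2782 0.2037] yang 126.4 tilt [-0.0029 -0.0022] | turn z units -0.01 | shift units [0.04 0.04 4.99] w 0.997
```

Request:
jog_arm:
  plan: "0 0 0.6 0 0 0 -1;0 0 0.8 0 0 0 -1;0 0 0.8 0 0 0 -1;0 0 0.8 0 0 0 -1;0 0 0.8 0 0 0 -1;0 0 0.6 0 0 0 -1;0 0 0.4 0 0 0 -1;0 0 0.2 0 0 0 -1;0 0 0 0 0 0 -1;0 0 0 0 0 0 -1"

```text
time_s: 14.25
tcp_pos: [0.5948, 0.279, 0.0818]
ee_rot: [[-0.804, -0.595, 0.001], [-0.595, 0.804, 0.0], [-0.001, -0.0, -1.0]]
wrist_force: [0.5, -0.0, -0.4]
gripper_width: 1.003
gripper_force: 0.0
```

Request:
jog_arm:
  plan: "0 0 0 0 0 0 1;0 0 0 0 0 0 1;0 0 0 0 0 0 1;0 0 0 0 0 0 1;0 0 0 0 0 0 1;0 0 0 0 0 0 1;0 0 0 0 0 0 1;0 0 0 0 0 0 1;0 0 0 0 0 0 1;0 0 0 0 0 0 1"

```text
time_s: 15.25
tcp_pos: [0.5945, 0.2791, 0.0817]
ee_rot: [[-0.804, -0.595, 0.0], [-0.595, 0.804, 0.0], [-0.001, 0.0, -1.0]]
wrist_force: [-2.6, 0.4, 4.8]
gripper_width: 0.755
gripper_force: 30.0
```

Request:
jog_arm:
  plan: "0 0 -0.3 0 0 0 1;0 0 -0.6 0 0 0 1;0 0 -0.8 0 0 0 1;0 0 -0.8 0 0 0 1;0 0 -0.8 0 0 0 1;0 0 -0.8 0 0 0 1;0 0 -0.6 0 0 0 1;0 0 -0.4 0 0 0 1;0 0 -0.2 0 0 0 1;0 0 0 0 0 0 1"

```text
time_s: 16.25
tcp_pos: [0.5943, 0.2786, 0.2134]
ee_rot: [[-0.804, -0.594, -0.001], [-0.594, 0.804, -0.0], [0.001, 0.0, -1.0]]
wrist_force: [0.2, 0.1, -3.8]
gripper_width: 0.754
gripper_force: 30.0
```

```bash
python3 - <<'E'
from h import *
c=np.array([.5516,.0203]);X=np.array([np.cos(np.radians(166.3)),np.sin(np.radians(166.3))])
t=c-.0035*X; print(t)
go(t[0],t[1],.21,76.3)
p,W=cloud("side");cv2.imwrite("pics/s5.png",cv2.resize(p[150:350,200:420,::-1],None,fx=3,fy=3))
E
```

```text
[0.55500042 0.01947107]
t 16.25 tcp [0.5943 0.2786 0.2134] yang 126.5 tilt [-0.0006 -0.0002] | turn z units 6.27 | shift units [ -0.93 -10.44   0.14] w 0.754
```

View pics/s5.png

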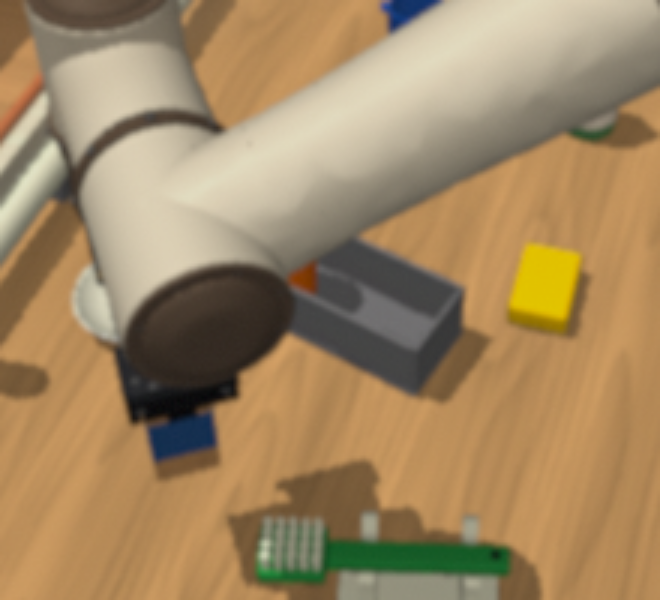

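The carton is held, with its lower edge visible at crop (183,437). Swinging it over the caddy.

Request:
jog_arm:
  plan: "0 0 0 0 0 0.5 1;0 0 0 0 0 0.9 1;0 0 0 0 0 0.9 1;0 0 0 0 0 0.9 1;0 0 0 0 0 0.9 1;0 0 0 0 0 0.9 1;0 0 0 0 0 0.8 1;0 0 0 0 0 0.47 1;0 -0.4 0 0 0 0 1;-0.13 -0.8 0 0 0 0 1"

```text
time_s: 17.3
tcp_pos: [0.5898, 0.2487, 0.2125]
ee_rot: [[-0.972, 0.233, -0.002], [0.233, 0.972, -0.001], [0.002, -0.001, -1.0]]
wrist_force: [1.0, -0.7, -4.5]
gripper_width: 0.757
gripper_force: 30.0
```

Request:
jog_arm:
  plan: "-0.1 -1 0 0 0 0 1;-0.1 -1 0 0 0 0 1;-0.1 -1 0 0 0 0 1;-0.1 -1 0 0 0 0 1;-0.1 -1 0 0 0 0 1;-0.1 -1 0 0 0 0 1;-0.1 -1 0 0 0 0 1;-0.1 -1 0 0 0 0 1;0 -0.8 0 0 0 0 1;0 -0.4 0 0 0 0 1"

```text
time_s: 18.3
tcp_pos: [0.554, 0.0178, 0.2138]
ee_rot: [[-0.971, 0.238, -0.001], [0.238, 0.971, -0.0], [0.001, -0.001, -1.0]]
wrist_force: [-0.0, 0.2, -4.6]
gripper_width: 0.75
gripper_force: 30.0
```

```bash
python3 - <<'E'
from h import *
go(.555,.0195,.087,76.3)
p,W=cloud("top");cv2.imwrite("pics/t6.png",cv2.resize(p[140:270,220:350,::-1],None,fx=4,fy=4,interpolation=2))
E
```

```text
t 18.3 tcp [0.554  0.0178 0.2138] yang 76.2 tilt [-0.0011 -0.0004] | turn z units -0.01 | shift units [-0.02  0.07  5.07] w 0.75
```

View pics/t6.png

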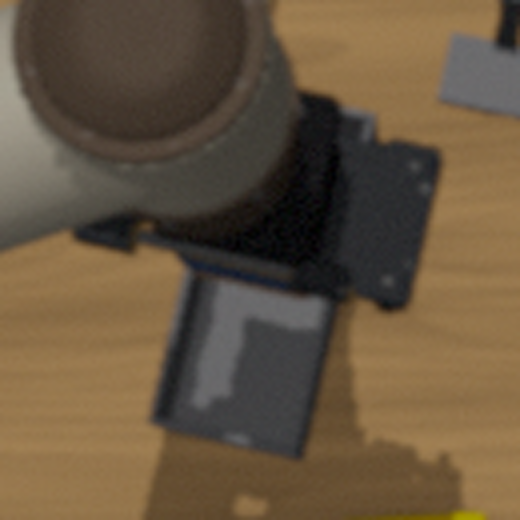

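The gripper is square over the caddy, with free floor at crop (240,360). Lowering slowly and watching the force.

Request:
jog_arm:
  plan: "0 0.07 0.3 0 0 0 1;0 0 0.6 0 0 0 1;0 0 0.6 0 0 0 1;0 0 0.6 0 0 0 1;0 0 0.6 0 0 0 1;0 0 0.6 0 0 0 1;0 0 0.4 0 0 0 1;0 0 0.3 0 0 0 1;0 0 0.2 0 0 0 1;0 0 0 0 0 0 1"

```text
time_s: 19.35
tcp_pos: [0.5558, 0.0225, 0.1082]
ee_rot: [[-0.972, 0.236, -0.001], [0.236, 0.972, -0.0], [0.001, -0.0, -1.0]]
wrist_force: [0.1, -0.3, -4.3]
gripper_width: 0.755
gripper_force: 30.0
```

Request:
jog_arm:
  plan: "0 0 0.2 0 0 0 1;0 0 0.2 0 0 0 1;0 0 0.15 0 0 0 1;0 0 0.1 0 0 0 1;0 0 0.1 0 0 0 1;0 0 0.08 0 0 0 1;0 0 0 0 0 0 1;0 0 0 0 0 0 1;0 0 0 0 0 0 1;0 0 0 0 0 0 1"

```text
time_s: 20.35
tcp_pos: [0.5561, 0.0224, 0.0882]
ee_rot: [[-0.972, 0.236, 0.0], [0.236, 0.972, 0.0], [-0.0, 0.0, -1.0]]
wrist_force: [0.1, -0.2, -4.4]
gripper_width: 0.757
gripper_force: 30.0
```

Request:
jog_arm:
  plan: "0 -0.08 0.04 0 0 0 1;0 0 0.03 0 0 0 1;0 0 0 0 0 0 1;0 0 0 0 0 0 0.2;0 0 0 0 0 0 -1;0 0 0 0 0 0 -1;0 0 0 0 0 0 -1;0 0 0 0 0 0 -1;0 0 0 0 0 0 -1;0 0 0 0 0 0 -1"

```text
time_s: 21.35
tcp_pos: [0.5556, 0.0205, 0.0864]
ee_rot: [[-0.972, 0.236, 0.0], [0.236, 0.972, 0.0], [-0.0, 0.0, -1.0]]
wrist_force: [-0.1, -0.2, -0.3]
gripper_width: 0.997
gripper_force: 0.0
```

Request:
jog_arm:
  plan: "0 0 -0.3 0 0 0 -1;0 0 -0.6 0 0 0 -1;0 0 -1 0 0 0 -1;0 0 -1 0 0 0 -1;0 0 -1 0 0 0 -1;0 0 -0.8 0 0 0 -1;0 0 -0.4 0 0 0 -1;0 0 0 0 0 0 -1;0 0 0 0 0 0 -1;0 0 0 0 0 0 -1"

```text
time_s: 22.35
tcp_pos: [0.5548, 0.0203, 0.2124]
ee_rot: [[-0.972, 0.236, -0.003], [0.236, 0.972, -0.001], [0.002, -0.001, -1.0]]
wrist_force: [0.6, 0.1, -0.0]
gripper_width: 1.0
gripper_force: 0.0
```

```bash
python3 - <<'E'
from h import *
go(.593,-.329,.21,111)
E
```

```text
t 22.35 tcp [0.5548 0.0203 0.2124] yang 76.3 tilt [-0.0027 -0.0005] | turn z units -4.33 | shift units [  3.58 -13.59   0.1 ] w 1.0
```

Request:
jog_arm:
  plan: "0 0 0 0 0 -0.87 -1;0 0 0 0 0 -0.87 -1;0 0 0 0 0 -0.87 -1;0 0 0 0 0 -0.87 -1;0 0 0 0 0 -0.85 -1;0.26 -0.97 0 0 0 0 -1;0.26 -0.97 0 0 0 0 -1;0.26 -0.97 0 0 0 0 -1;0.26 -0.97 0 0 0 0 -1;0.26 -0.97 0 0 0 0 -1"

```text
time_s: 23.35
tcp_pos: [0.5681, -0.1054, 0.2124]
ee_rot: [[-0.934, -0.358, -0.003], [-0.358, 0.934, -0.0], [0.002, 0.001, -1.0]]
wrist_force: [0.9, -0.0, -1.0]
gripper_width: 1.0
gripper_force: 0.0
```

```bash
python3 - <<'E'
from h import *
go(.593,-.329,.21,111)
p,W=cloud("top");cv2.imwrite("pics/t7.png",cv2.resize(p[140:290,220:470,::-1],None,fx=3.2,fy=3.2,interpolation=2))
q=W[150:260,250:325].reshape(-1,3);
m=(q[:,2]>.121)&(q[:,2]<.135);q=q[m];print(cv2.minAreaRect((q[:,:2]*1000).astype(np.float32)),m.sum())
np.save("t7.npy",W);cv2.imwrite("t7.png",p[:,:,::-1])
E
```

```text
t 23.35 tcp [ 0.5681 -0.1054  0.2124] yang 111.0 tilt [-0.0026 -0.0001] | turn z units -0.0 | shift units [ 2.28 -8.71  0.1 ] w 1.0
((563.0587768554688, 16.723247528076172), (65.61853790283203, 65.44207000732422), 76.8813705444336) 583
```

View pics/t7.png

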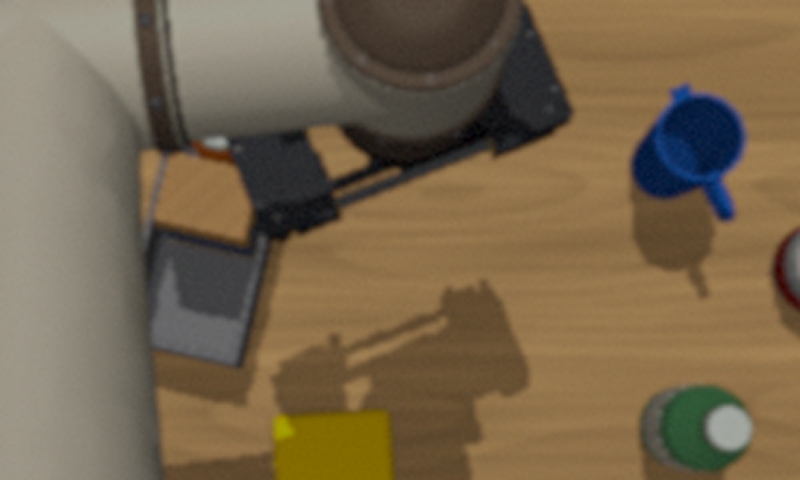

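The carton stands in the caddy at crop (203,195). The jug rim centre is at (700,138) with the handle tip at (727,212), unobstructed. On to the jug.

Request:
jog_arm:
  plan: "0.25 -0.97 0 0 0 0 -1;0.25 -0.97 0 0 0 0 -1;0.25 -0.97 0 0 0 0 -1;0.25 -0.97 0 0 0 0 -1;0.25 -0.97 0 0 0 0 -1;0.25 -0.97 0 0 0 0 -1;0.25 -0.97 0 0 0 0 -1;0.25 -0.97 0 0 0 0 -1;0.28 -0.95 0 0 0 0 -1;0 0 0 0 0 0 -1"

```text
time_s: 24.4
tcp_pos: [0.5926, -0.3305, 0.2115]
ee_rot: [[-0.935, -0.355, -0.003], [-0.355, 0.935, 0.001], [0.003, 0.002, -1.0]]
wrist_force: [-0.7, 0.6, -0.5]
gripper_width: 0.996
gripper_force: 0.0
```

```bash
python3 - <<'E'
from h import *
W=np.load("t7.npy")
q=W[155:212,412:465].reshape(-1,3);q=q[(q[:,2]>.112)&(q[:,2]<.126)];P=q[:,:2]*1000;best=None
for cx in np.arange(560,620,1):
  for cy in np.arange(-360,-300,1):
    n=np.exp(-((np.hypot(P[:,0]-cx,P[:,1]-cy)-30.5)/2)**2).sum()
    if best is None or n>best[0]:best=(n,cx,cy)
print(best,len(P));f=P-np.array(best[1:]);d=np.hypot(*f.T);print(np.median(np.degrees(np.arctan2(f[:,1],f[:,0]))[d>43]))
go(best[1]/1e3,best[2]/1e3,.079,111)
E
```

```text
(np.float64(130.83119894812967), np.int64(593), np.int64(-329)) 232
-159.35396262043045
t 24.4 tcp [ 0.5926 -0.3305  0.2115] yang 110.8 tilt [-0.003   0.0005] | turn z units -0.03 | shift units [-0.03  0.05  5.3 ] w 0.996
```

Request:
jog_arm:
  plan: "0 0.05 0.6 0 0 0 -1;0 0 0.9 0 0 0 -1;0 0 0.9 0 0 0 -1;0 0 0.9 0 0 0 -1;0 0 0.8 0 0 0 -1;0 0 0.6 0 0 0 -1;0 0 0.4 0 0 0 -1;0 0 0.2 0 0 0 -1;0 0 0 0 0 0 -1;0 0 0 0 0 0 -1"

```text
time_s: 25.4
tcp_pos: [0.5933, -0.3271, 0.082]
ee_rot: [[-0.934, -0.358, 0.001], [-0.358, 0.934, -0.001], [-0.001, -0.001, -1.0]]
wrist_force: [0.1, -0.8, 0.0]
gripper_width: 1.0
gripper_force: 0.0
```

Request:
jog_arm:
  plan: "0 0 0 0 0 0 1;0 0 0 0 0 0 1;0 0 0 0 0 0 1;0 0 0 0 0 0 1;0 0 0 0 0 0 1;0 0 0 0 0 0 1;0 0 0 0 0 0 1;0 0 0 0 0 0 1;0 0 0 0 0 0 1;0 0 0 0 0 0 1"

```text
time_s: 26.4
tcp_pos: [0.5932, -0.3273, 0.0818]
ee_rot: [[-0.934, -0.358, 0.001], [-0.358, 0.934, -0.001], [-0.001, -0.001, -1.0]]
wrist_force: [0.1, -0.5, 3.1]
gripper_width: 0.723
gripper_force: 31.5
```

Request:
jog_arm:
  plan: "0 0 -0.3 0 0 0 1;0 0 -0.6 0 0 0 1;0 0 -0.8 0 0 0 1;0 0 -0.9 0 0 0 1;0 0 -0.9 0 0 0 1;0 0 -0.9 0 0 0 1;0 0 -0.8 0 0 0 1;0 0 -0.6 0 0 0 1;0 0 -0.3 0 0 0 1;0 0 0 0 0 0 1"

```text
time_s: 27.4
tcp_pos: [0.5931, -0.3269, 0.2353]
ee_rot: [[-0.934, -0.358, 0.002], [-0.358, 0.934, -0.0], [-0.002, -0.001, -1.0]]
wrist_force: [-0.3, 0.2, -1.7]
gripper_width: 0.723
gripper_force: 31.4
```

```bash
python3 - <<'E'
from h import *
c=np.array([.5516,.0203]);X=np.array([np.cos(np.radians(166.3)),np.sin(np.radians(166.3))])
t=c+.064*X; print(t)
go(t[0],t[1],.225,76.3)
E
```

```text
[0.48942086 0.03545764]
t 27.4 tcp [ 0.5931 -0.3269  0.2353] yang 111.0 tilt [ 0.0022 -0.0005] | turn z units 4.33 | shift units [ 7.46 13.1   0.41] w 0.723
```

Request:
jog_arm:
  plan: "0 0 0 0 0 0.6 1;0 0 0 0 0 0.9 1;0 0 0 0 0 0.9 1;0 0 0 0 0 0.9 1;0 0 0 0 0 0.7 1;0 0 0 0 0 0.33 1;0.27 0.47 0 0 0 0 1;0.53 0.93 0 0 0 0 1;0.53 0.93 0 0 0 0 1;0.53 0.93 0 0 0 0 1"

```text
time_s: 28.4
tcp_pos: [0.5656, -0.2351, 0.2328]
ee_rot: [[-0.972, 0.236, -0.002], [0.236, 0.972, 0.001], [0.002, 0.0, -1.0]]
wrist_force: [0.9, 0.9, -2.2]
gripper_width: 0.725
gripper_force: 31.4
```

Request:
jog_arm:
  plan: "0.53 0.93 0 0 0 0 1;0.53 0.93 0 0 0 0 1;0.53 0.93 0 0 0 0 1;0.53 0.93 0 0 0 0 1;0.53 0.93 0 0 0 0 1;0.53 0.93 0 0 0 0 1;0.53 0.93 0 0 0 0 1;0.53 0.93 0 0 0 0 1;0.53 0.93 0 0 0 0 1;0.4 0.6 0 0 0 0 1"

```text
time_s: 29.4
tcp_pos: [0.4926, 0.0133, 0.2332]
ee_rot: [[-0.972, 0.234, -0.001], [0.234, 0.972, 0.0], [0.001, -0.0, -1.0]]
wrist_force: [-0.1, 0.1, -1.7]
gripper_width: 0.718
gripper_force: 31.4
```

```bash
python3 - <<'E'
from h import *
go(.4894,.0355,.087,76.3)
p,W=cloud("side");cv2.imwrite("pics/s8.png",cv2.resize(p[150:330,220:420,::-1],None,fx=3,fy=3,interpolation=2))
p,W=cloud("top");cv2.imwrite("pics/t8.png",cv2.resize(p[140:290,220:370,::-1],None,fx=3,fy=3,interpolation=2))
E
```

```text
t 29.4 tcp [0.4926 0.0133 0.2332] yang 76.5 tilt [-0.0014  0.0003] | turn z units 0.02 | shift units [0.34 0.83 5.85] w 0.718
```

View pics/s8.png

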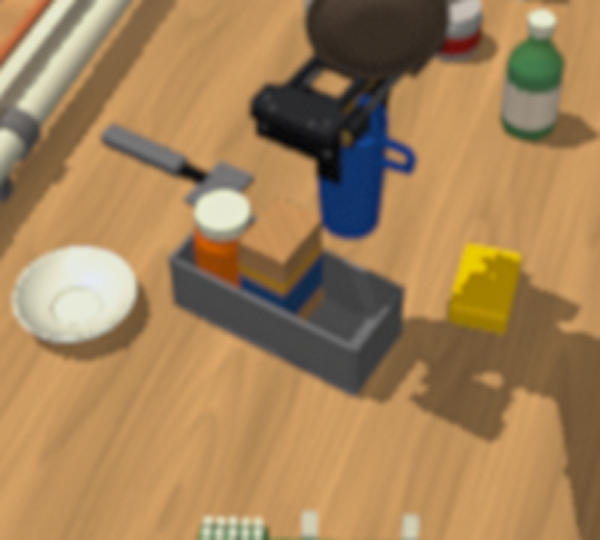

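The carton stands upright between the jar and the free end of the caddy. The jug is held upright at crop (350,190), handle towards the caddy's +x end. Moving over and lowering.

Request:
jog_arm:
  plan: "0.17 0.42 0 0 0 0 1;0.17 0.41 0 0 0 0 1;0 0 0.3 0 0 0 1;0 0 0.6 0 0 0 1;0 0 0.7 0 0 0 1;0 0 0.7 0 0 0 1;0 0 0.6 0 0 0 1;0 0 0.4 0 0 0 1;0 0 0 0 0 0 1;0 0 0 0 0 0 1"

```text
time_s: 30.5
tcp_pos: [0.4913, 0.0337, 0.1515]
ee_rot: [[-0.972, 0.236, 0.0], [0.236, 0.972, -0.0], [-0.0, -0.0, -1.0]]
wrist_force: [0.1, 0.0, -2.2]
gripper_width: 0.721
gripper_force: 31.4
```

```bash
python3 -c "
from h import *
go(.4894,.0355,.087,76.3)"
```

```text
t 30.5 tcp [0.4913 0.0337 0.1515] yang 76.3 tilt [ 0.0003 -0.0002] | turn z units 0.0 | shift units [0.09 0.05 2.58] w 0.721
```

Request:
jog_arm:
  plan: "0.09 0.05 0.3 0 0 0 1;0 0 0.5 0 0 0 1;0 0 0.5 0 0 0 1;0 0 0.4 0 0 0 1;0 0 0.3 0 0 0 1;0 0 0.2 0 0 0 1;0 0 0.15 0 0 0 1;0 0 0.1 0 0 0 1;0 0 0.05 0 0 0 1;0 0 0 0 0 0 1"

```text
time_s: 31.5
tcp_pos: [0.4892, 0.0356, 0.0888]
ee_rot: [[-0.972, 0.236, 0.0], [0.236, 0.972, 0.0], [-0.0, 0.0, -1.0]]
wrist_force: [-1.2, 0.0, -2.1]
gripper_width: 0.72
gripper_force: 31.4
```

Request:
jog_arm:
  plan: "0 0 0.04 0 0 0 1;0 0 0.03 0 0 0 1;0 0 0 0 0 0 1;0 0 0 0 0 0 1;0 0 0 0 0 0 1;0 0 0 0 0 0 1;0 0 0 0 0 0 1;0 0 0 0 0 0 1;0 0 0 0 0 0 1;0 0 0 0 0 0 1"

```text
time_s: 32.5
tcp_pos: [0.4891, 0.0356, 0.087]
ee_rot: [[-0.972, 0.236, -0.0], [0.236, 0.972, -0.0], [0.0, -0.0, -1.0]]
wrist_force: [-0.2, -0.3, -1.5]
gripper_width: 0.722
gripper_force: 31.4
```

Now at floor height. Release, then retreat.

Request:
jog_arm:
  plan: "0 0 0.02 0 0 0 1;0 0 0 0 0 0 1;0 0 0 0 0 0 0;0 0 0 0 0 0 -1;0 0 0 0 0 0 -1;0 0 0 0 0 0 -1;0 0 0 0 0 0 -1;0 0 0 0 0 0 -1;0 0 0 0 0 0 -1;0 0 0 0 0 0 -1"

```text
time_s: 33.5
tcp_pos: [0.4891, 0.0356, 0.0866]
ee_rot: [[-0.972, 0.236, 0.0], [0.236, 0.972, -0.0], [-0.0, -0.0, -1.0]]
wrist_force: [-0.5, 0.1, 0.1]
gripper_width: 0.997
gripper_force: 0.0
```

Request:
jog_arm:
  plan: "0 0 -0.3 0 0 0 -1;0 0 -0.6 0 0 0 -1;0 0 -0.9 0 0 0 -1;0 0 -1 0 0 0 -1;0 0 -1 0 0 0 -1;0 0 -1 0 0 0 -1;0 -0.5 -0.5 0 0 0 -1;0 -1 0 0 0 0 -1;0 -1 0 0 0 0 -1;0 -1 0 0 0 0 -1"

```text
time_s: 34.5
tcp_pos: [0.4673, -0.0508, 0.2189]
ee_rot: [[-0.972, 0.236, -0.001], [0.236, 0.972, 0.0], [0.001, -0.0, -1.0]]
wrist_force: [-0.5, -0.8, 0.4]
gripper_width: 0.997
gripper_force: 0.0
```

Request:
jog_arm:
  plan: "0 -1 0 0 0 0 -1;0 -1 0 0 0 0 -1;0 -1 0 0 0 0 -1;0 -1 0 0 0 0 -1;0 -0.5 0 0 0 0 -1;0 0 0 0 0 0 -1;0 0 0 0 0 0 -1;0 0 0 0 0 0 -1;0 0 0 0 0 0 -1;0 0 0 0 0 0 -1"

```text
time_s: 35.5
tcp_pos: [0.442, -0.1582, 0.2191]
ee_rot: [[-0.972, 0.235, 0.0], [0.235, 0.972, 0.0], [-0.0, 0.0, -1.0]]
wrist_force: [0.0, -0.1, -0.1]
gripper_width: 0.999
gripper_force: 0.0
```

```bash
python3 - <<'E'
from h import *
p,W=cloud("side");cv2.imwrite("pics/s9.png",cv2.resize(p[170:390,210:420,::-1],None,fx=2.7,fy=2.7,interpolation=2))
p,W=cloud("top");Z=W[:,:,2]
def rect(n,a,b,c,d,z0,z1):
    q=W[c:d,a:b].reshape(-1,3);q=q[(q[:,2]>z0)&(q[:,2]<z1)]
    print(n,cv2.minAreaRect((q[:,:2]*1000).astype(np.float32)),np.median(q[:,2]))
rect("jug/carton tops",250,325,150,260,.118,.135)
rect("brush",130,215,215,310,.055,.068)
E
```

```text
jug/carton tops ((586.4398803710938, 11.337970733642578), (66.15729522705078, 111.09208679199219), 77.0157241821289) 0.12319757504319517
brush ((424.3895263671875, 282.9584045410156), (199.25790405273438, 50.08158874511719), 15.382830619812012) 0.060220252978338884
```

View pics/s9.png

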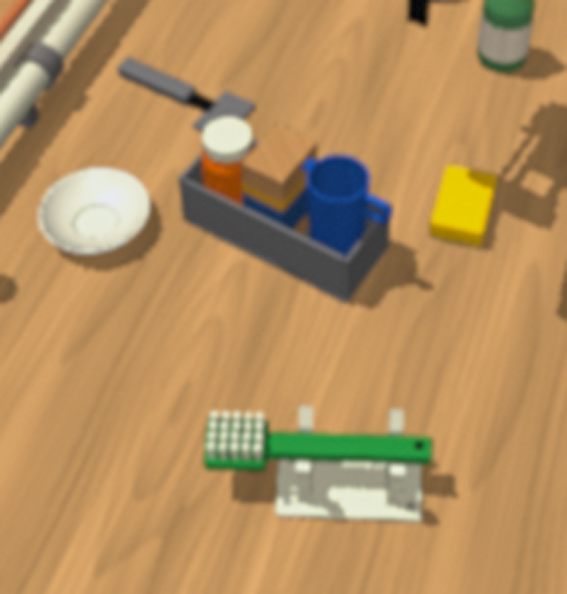

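The jar, carton and jug stand upright in the caddy, with the jug handle over the end rim at crop (375,208). The brush lies in both forks, with its grip point about 4 mm from the seat. Handing in.

```bash
python3 -c "
from station import r
print(r.finish_job())"
```

```text
the job is handed in; nothing more can be done
None
```

The job is handed in, about 36 s into the 72 s allowed (the hand-in returned no verdict): in the last pictures the brush lay bristles up in both rack forks, the jug and carton stood upright in the caddy beside the jar, and the gripper was clear of everything.

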